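# Close the vial block and start it stirring

### The arm

A 6-joint arm with a two-finger parallel gripper is mounted at the origin on the work surface. World frame = base frame: x ahead of the robot, y to its left, z up, the work surface at z = 0. Lengths are in m, angles in rad, forces in N, time in s.
With the tool pointing down it reaches from about 0.35 to 0.775 m from the base axis. Payload 7.3 kg.
Tool frame: the origin (TCP) lies on the centre line of the jaws, within the pads' length; the fingertips stand 17 mm ahead of it and the grasp point (between the pads) lies 2 mm behind it (robot.tcp_to_tips is the distance from the TCP to the fingertips, in m); z points along the fingers, y is the line along which they close (so a half turn about z gives the same grasp; the last joint's range is limited). The gripper opens to 92 mm and grips with 3 to 60 N. Pads are 19 mm wide; open, the fingers measure 130 mm over their backs; the gripper's body (75 mm by 190 mm) begins 47 mm behind the grasp point.
Start: joints at [-1.356, 0.342, 1.524, -0, 1.275, -0.146], TCP at [0.185, -0.491, 0.244] pointing down, gripper open.
Joint ranges: [-2.53, 2.53], [-0.77, 2.02], [0.04, 2.7], [-1, 4.14], [0.28, 2.66], [-3.11, 3.11]. Speed limits (rad/s): [2.57, 2.57, 3.14, 3.14, 3.14, 3.14].

### API

Orientations are given as [roll, pitch, yaw] about the fixed x, y, z axes, in that order (R = Rz(yaw) Ry(pitch) Rx(roll)).
In Python, from cell import robot gives the robot as it stands. The module is installed in compiled form; this text tells all that it offers.
- The arm moves only by the tool carry_out, never from a script. Its argument "commands" is a list of rows, each a list of 3 entries, a list of its own where there are three numbers: the shift along the tool's x, y, z in m, then the turn about the tool's z in rad, then the opening, from 0 (shut) to 1 (fully open). In form: [[[dx, dy, dz], yaw, claw], ...]. A call has 1 to 20 rows; each row shifts and turns the commanded pose from where the row before left it, along the tool's axes as they then stand; what a row does not reach is not made up. A row lasts 1/8 s, in which the tool goes at most 62.5 mm and 10.7 degrees, less where a joint would pass 70% of its speed; a pose out of reach is approached as far as the arm can. A call is refused whole if a number of a shift passes 0.0625 or a number of a turn 0.188, either way. A call with a gripper value outside its range is refused whole. The fingers move at their own pace and stop on an object; "newtons" is the grip in N (left out, the last holds). Time passes only in rows, so rows that do not move let the fingers close. It gives the time, the measured TCP pose, the force, the opening and the grip force at its end, in the units of the state.
- robot.observe(): the state, without advancing time (a new reading comes with each control period).
- robot.read_camera(name): name is "scene" or "top"; returns a dict with "pixels" (400x640x3 uint8, red, green, blue), "fx", "fy", "cx", "cy" (pixels), "k1" (the pictures are not rectified: a ray, as slopes to the right and down, at radius r is drawn at 1 + k1 r^2 times it, then the intrinsics apply), "view" (4x4, takes a point from world to camera coordinates). Camera axes: x right, y up, looking along -z (the intrinsics and any distortion apply to the point x, -y, -z); pixel columns grow to the right and rows downward; lengths in m; the calibration is good to about 2 mm. A picture is of the moment at which its call begins. There is no depth.
- robot.hand_in(): hands the job in; it is judged then, once.
Trained networks look in a picture, given as the dict that the camera call returned (one of the last four; its "shot" number tells which), for a name from the list of things; names that differ only in an ending like _2 or _b are one class to them, and where a whole thing is asked for, a point or a joint stands for the part that bears it (a point fixed in the world has none). Each returns a list of dicts, best first, with "p" (0 to 1); they miss things now and then, are a little off and sometimes report something else, mostly with a low value. They report only what shows in the picture. A call takes as long as a camera call. They do not tell look-alikes from the thing itself.
- robot.find_in(picture, name): "at" ([column, row] in pixels, amid what is visible of it).
- robot.tip_of(picture, name): "at" ([column, row] in pixels: a listed point, or the origin of a listed thing).
The state is a dict: "time": time; "qpos": joint angles; "qvel": joint speeds; "joint_efforts": joint torques, N m; "tool_pos": TCP position; "tool_rot": TCP orientation; "contact_force": force on the tool from outside, world axes, zero at the start; "torque": the same for the moment, N m; "opening": finger opening in m; "grip_force": force on a finger pad.
Only numpy, scipy, OpenCV 4.12 (cv2) and the standard library are available. Lean on these libraries where they do the work, as an engineer would, in place of code of your own. Each camera call takes 0.05 s, during which the arm holds its last target. There are 200 camera calls.

### The job

Close the vial block that stands on the magnetic stirrer: lift the aluminium cover plate by its handle and lower it level over the block's two dowel pins, keeping hold of it until it is fully home and flush on the block, then let go. After that, turn the stirrer's speed knob clockwise until its white line points at the long mark of the dial. Leave the block where it stands on the stirrer and do not push the bottle, vials and other things about.

Things in the scene. Friction and masses are not known exactly. Their poses are not given: they have to be found in the camera images.
- cover_handle (a point): Centre of the black bridge handle of the loose cover plate, 46 mm above the plate's flat underside, over its middle. The bar is 86 mm long (y), 10 mm wide (x), 10 mm tall, on 10 mm square feet 38 mm either side of the middle; the gap between bar and plate is 29 mm. z is up out of the plate. At the start the cover lies flat on a grey rubber mat 150 x 190 x 3 mm on the bench.
- cover: The cover, a plain aluminium plate 85 mm (its x) by 127 mm (y) by 12 mm with 24 small dark dots on top, 0.25 to 0.5 kg. Two through-holes of 9.5 mm diameter lie on its y axis, 53 mm either side of the middle. It fits the block either way round. Origin: centre of its flat underside; same axes as cover_handle.
- block_top (a point): Centre of the top face of the aluminium vial block: 85 mm (its x) by 127 mm (y) by 45 mm tall, about 1 kg, loose, standing by its weight on the stirrer's plate. 24 amber vial mouths lie level with its top. z is up. With the cover home, cover_handle is 46 mm above this point.
- pin_tip (a point): Tip of one of the block's two upright steel dowel pins, which stand on the block's y axis 53 mm either side of its middle (this one at +y). Each is 8 mm in diameter and rises 18 mm above the top face, the last 6 mm tapering to a blunt 3.6 mm tip. With the cover home the pins show 6 mm above it.
- hotplate_centre (a point): Centre of the top face of the stirrer's white square plate (140 x 146 mm), 82 mm above the bench. The stirrer is a fixed blue box 260 mm deep (its x; the front, at -x, faces the robot) and 150 mm wide, its front edge 185 mm and its back edge 75 mm from this point. A panel slopes at 0.37 rad down to the front edge. Axes are the stirrer's.
- knob_grip (a point): Point on the axis of the stirrer's speed knob, 16 mm out from the sloping panel, 142 mm in front of hotplate_centre. Round black ribbed knob, 32 mm diameter, 26 mm tall off the panel, with a white line on its top from middle to rim. z points out of the panel along the axis, 0.37 rad from vertical towards the front; x and y turn with the knob. Panel clear for 35 mm around.
- speed_knob (a joint): Angle of the speed knob, rad, growing clockwise as seen from above: 0 fully down, 4.71 fully up; it stays where left, friction 0.04 N m. Of eleven white dial marks 0.47 rad apart, the one long thick mark, in the middle of the dial and straight up the slope towards the plate, is at 2.36. At the start it stands at a low setting, 0.9 to 1.5.
- bottle_mid (a point): Glass screw-cap laboratory bottle with a blue cap, 70 mm diameter, 140 mm tall, a bystander. Point: on its axis, 70 mm up.
- tip_box_mid (a point): Pale box of pipette tips, 82 x 122 x 66 mm, a bystander. Point: 25 mm above its underside.
- cup_mid (a point): Small open white plastic cup, 68 mm across, 55 mm tall, a bystander. Point: on its axis, half-way up.
- vial_a_mid (a point): Amber glass vial with a black cap, 27 mm diameter, 57 mm tall, standing alone between the stirrer and the mat, a bystander. Point: on its axis, 28 mm up.
- vial_b_mid (a point): A second such amber vial, nearer the robot, a bystander. Point: on its axis, 28 mm up.
- cap_mid (a point): Loose blue screw cap, 45 mm diameter, 25 mm tall, a bystander. Point: its centre.
- timer_mid (a point): Flat white bench timer, 62 x 75 x 22 mm, a bystander. Point: its centre.
Things that resemble listed ones, but are neither listed nor needed, are in the scene too. What is shaped like the cover but turquoise is not meant. Leave any yellow look-alike of the part that bears block_top alone.

How it is judged:
By the outcome, as a careful person would: the job done as asked, in the order asked, and still so for the second after the job is handed in, with the robot touching nothing.
It also fails if it takes over 61 s, if anything falls off the work surface, if the arm or the gripper's body presses on something with over 40 N, if the wrist force passes 120 N, or if a joint passes its speed limit or range.

## Working session

There is one attempt and no reset: what is moved stays moved. The work goes in short steps, Python scripts to look and compute and a tool call to move; the robot and the scene stay as the last step left them, time stands still between calls to the robot, and variables do not carry over. Pictures are saved under pics/ and viewed, at most 10 in all, crops included, and the job is handed in when it is done.

Besides the shell and the picture viewer there is one more tool, called by a JSON object that holds its "api" and its "payload", one argument or row to a line. carry_out: Moves the arm, as the interface text tells. Its arguments: {"type":"object","properties":{"commands":{"type":"array"},"newtons":{"type":"number"}},"required":["commands"]}

```bash
mkdir -p pics; cat > h.py <<'E'
import numpy as np, cv2
from cell import robot
from scipy.optimize import least_squares
def cam(n, f=None):
    p=robot.read_camera(n)
    if f: cv2.imwrite(f'pics/{f}.png', p['pixels'][:,:,::-1])
    return p
def proj(p,X):
    X=np.atleast_2d(X); V=np.array(p['view']); c=X@V[:3,:3].T+V[:3,3]
    a=c[:,0]/-c[:,2]; b=-c[:,1]/-c[:,2]; s=1+p['k1']*(a*a+b*b)
    return np.c_[p['fx']*a*s+p['cx'], p['fy']*b*s+p['cy']]
def tri(obs):  # [(pic,[u,v])...]
    f=lambda X: np.concatenate([(proj(p,X)[0]-uv) for p,uv in obs])
    r=least_squares(f,[0.5,0,0.05]); return r.x, np.abs(r.fun).max()
def onz(p,uv,z):
    r=least_squares(lambda q: proj(p,[q[0],q[1],z])[0]-uv,[0.5,0]); return np.r_[r.x,z]
E
cat > a.py <<'E'
from h import *
s=cam('scene','scene0'); t=cam('top','top0')
np.set_printoptions(precision=4,suppress=True)
for n,p in (('scene',s),('top',t)):
    V=np.array(p['view']); print(n,p['fx'],p['k1'],-V[:3,:3].T@V[:3,3],V[2,:3])
for name in ['cover_handle','cover','block_top','pin_tip','hotplate_centre','knob_grip','bottle_mid','tip_box_mid','cup_mid','vial_a_mid','cap_mid','timer_mid']:
    for n,p in (('s',s),('t',t)):
        print(name,n,[(np.round(d['at'],1).tolist(),round(d['p'],2)) for d in robot.tip_of(p,name)[:4]])
o=robot.observe(); print(o)
E
python3 a.py
```

```text
scene 512.3404801966716 -0.09832968676606406 [ 1.3635 -0.4758  1.029 ] [ 0.6461 -0.3601  0.673 ]
top 404.65805390424424 -0.038150426958675994 [0.3466 0.0175 1.1252] [-0.1499 -0.0134  0.9886]
cover_handle s [([353.0, 154.4], 0.77), ([326.2, 197.3], 0.69), ([388.8, 220.6], 0.56)]
cover_handle t [([261.4, 180.6], 0.97), ([296.3, 245.2], 0.86), ([229.5, 300.5], 0.75)]
cover s [([326.5, 206.3], 0.72), ([351.3, 163.5], 0.65), ([383.6, 233.1], 0.56), ([311.8, 226.6], 0.29)]
cover t [([299.9, 248.4], 0.74), ([265.5, 183.2], 0.69), ([233.7, 300.3], 0.61)]
block_top s [([217.6, 210.9], 0.77), ([262.4, 260.9], 0.64)]
block_top t [([412.8, 156.5], 0.95), ([413.9, 279.3], 0.87), ([258.5, 107.3], 0.31)]
pin_tip s [([221.3, 219.2], 0.85), ([280.3, 249.9], 0.56)]
pin_tip t [([415.4, 257.7], 0.98), ([395.6, 156.6], 0.72)]
hotplate_centre s [([264.6, 278.4], 0.65)]
hotplate_centre t []
knob_grip s [([237.8, 247.8], 0.51)]
knob_grip t []
bottle_mid s [([184.9, 292.5], 0.97)]
bottle_mid t [([474.2, 178.1], 0.62)]
tip_box_mid s [([390.1, 306.4], 0.96), ([386.9, 222.0], 0.21)]
tip_box_mid t [([315.4, 106.6], 0.66)]
cup_mid s [([437.9, 278.1], 0.65)]
cup_mid t [([258.0, 108.6], 0.94), ([336.4, 151.7], 0.34)]
vial_a_mid s [([345.0, 271.8], 0.57)]
vial_a_mid t [([335.1, 152.1], 0.64)]
cap_mid s [([407.6, 176.6], 0.58)]
cap_mid t [([191.2, 244.6], 0.62)]
timer_mid s [([457.9, 198.6], 0.7)]
timer_mid t [([171.1, 183.9], 0.74)]
{'time': 1.3, 'qpos': array([-1.356 ,  0.342 ,  1.5241, -0.    ,  1.2754, -0.146 ]), 'qvel': array([ 0.0013, -0.0014, -0.0014, -0.0005,  0.0004,  0.002 ]), 'joint_efforts': array([ -0.0019, -43.1146, -24.4481,   0.0716,   0.0485,  -0.    ]), 'tool_pos': array([ 0.1854, -0.4912,  0.2437]), 'tool_rot': array([3.1415, 0.    , 0.3608]), 'contact_force': array([-0.0204, -0.1556,  0.7995]), 'torque': array([-0.0454, -0.0182, -0.0056]), 'grip_force': 0.0, 'opening': 0.09177526279498863}
```

View both.

View pics/scene0.png

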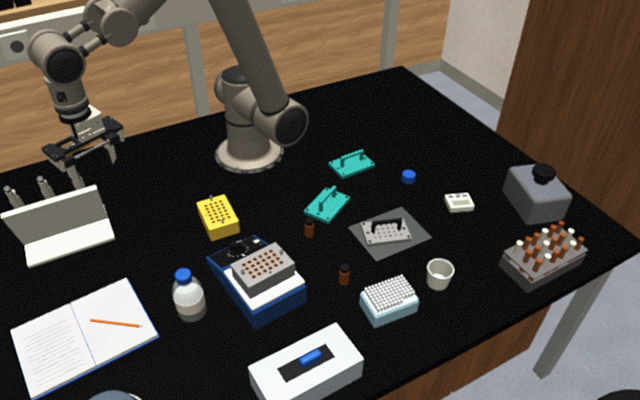

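View pics/top0.png

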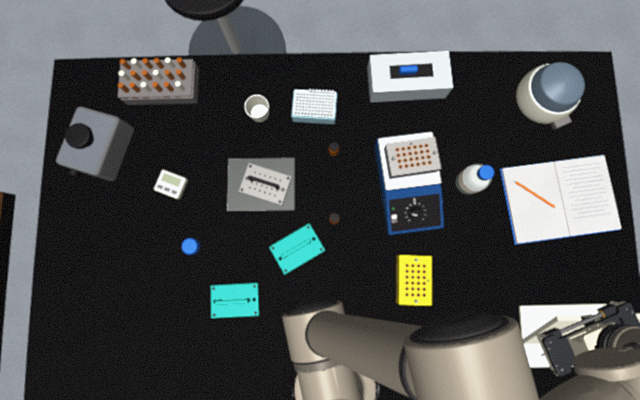

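```bash
cat > b.py <<'E'
from h import *
s=cv2.imread('pics/scene0.png'); t=cv2.imread('pics/top0.png')
def c(im,u,v): return cv2.resize(im[v-30:v+30,u-40:u+40],(400,300),interpolation=cv2.INTER_CUBIC)
cv2.imwrite('pics/m0.png',np.vstack([np.hstack([c(t,262,182),c(t,413,165)]),np.hstack([c(s,388,230),c(s,262,265)])]))
E
python3 b.py
python3 - <<'E'
from h import *
s=cam('scene'); t=cam('top')
np.set_printoptions(precision=4,suppress=True)
print('handle',tri([(t,[261.4,180.6]),(s,[388.8,220.6])]))
print('cover',tri([(t,[265.5,183.2]),(s,[383.6,233.1])]))
print('block',tri([(t,[412.8,156.5]),(s,[262.4,260.9])]))
print('pin',tri([(t,[395.6,156.6]),(s,[280.3,249.9])]))
for n,a,z in (('bottle',[474,178],.07),('vialA',[334,150],.028),('tip',[315,106],.025),('vialB',[334,218],.028),('cup',[258,108],.028)): print(n,onz(t,a,z))
E
```

```text
handle (array([0.5519, 0.1926, 0.05  ]), np.float64(0.525850137333066))
cover (array([0.5513, 0.185 , 0.0047]), np.float64(0.7472974016265539))
block (array([ 0.5939, -0.2022,  0.1309]), np.float64(0.2995404813196956))
pin (array([ 0.5916, -0.1555,  0.1431]), np.float64(0.8260595082463169))
bottle [ 0.5486 -0.3767  0.07  ]
vialA [ 0.6401 -0.007   0.028 ]
tip [0.7708 0.0454 0.025 ]
vialB [ 0.4499 -0.0045  0.028 ]
cup [0.7661 0.2078 0.028 ]
```

View pics/m0.png

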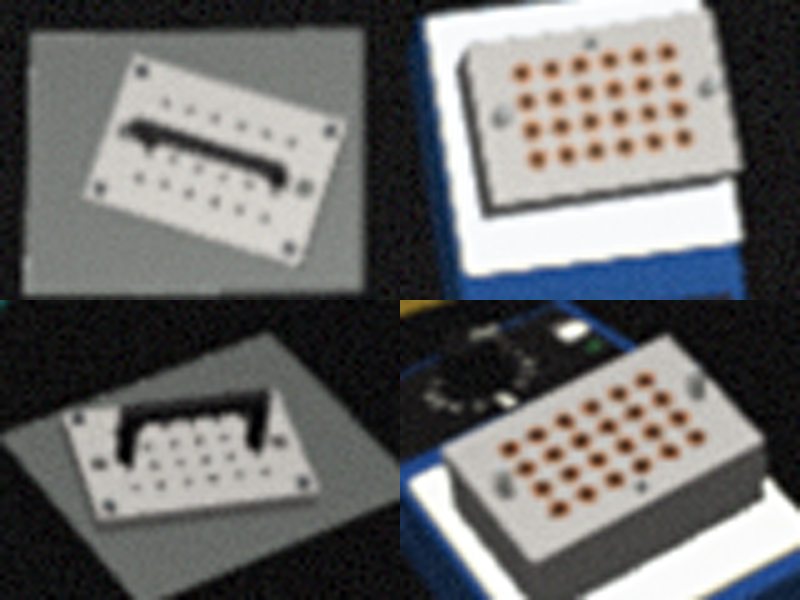

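Three covers in the top view: aluminium on the grey mat (261,181), turquoise (297,247) and turquoise (230,300). The first fits: it is aluminium and lies on the mat. Two blocks: aluminium on the stirrer (413,157), which is the one meant, and yellow (414,279), which is to be left alone. The crop confirms both choices, and it shows the cover's four corner dots and the block's pins.

```bash
cat > m.py <<'E'
from h import *
np.set_printoptions(precision=4,suppress=True)
def dark(p,uv,r=2.5):
    g=cv2.cvtColor(p['pixels'],cv2.COLOR_RGB2GRAY).astype(float)
    uv=np.array(uv,float)
    for _ in range(4):
        v,u=np.mgrid[0:400,0:640]; m=np.hypot(u-uv[0],v-uv[1])<=r
        w=np.clip(np.percentile(g[m],80)-g,0,None)*m
        uv=np.array([(w*u).sum(),(w*v).sum()])/w.sum()
    return uv
def vials(p,uv0,R=28):
    h=cv2.GaussianBlur(p['pixels'],(0,0),0.6).astype(float)
    sat=np.clip(h[:,:,0]-h[:,:,2]-35,0,None)
    v,u=np.mgrid[0:400,0:640]; sat=sat*(np.hypot(u-uv0[0],v-uv0[1])<R)
    n,l,st,c=cv2.connectedComponentsWithStats((sat>0).astype(np.uint8))
    out=[]
    for i in range(1,n):
        if st[i,4]>=4: w=sat*(l==i); out.append([(w*u).sum()/w.sum(),(w*v).sum()/w.sum(),st[i,4]])
    return np.array(out)
def fit_block(s,t,us,ut):
    obs=[(s,vials(s,us)),(t,vials(t,ut))]
    print('n vials',[len(o[1]) for o in obs])
    G=np.array([[i-1.5,j-2.5] for i in range(4) for j in range(6)])
    def pts(q):
        x,y,z,yaw,px,py=q; c,s_=np.cos(yaw),np.sin(yaw); L=G*[px,py]
        return np.c_[x+c*L[:,0]-s_*L[:,1], y+s_*L[:,0]+c*L[:,1], np.full(24,z)]
    def res(q):
        r=[]
        for p,o in obs:
            d=np.linalg.norm(proj(p,pts(q))[:,None]-o[None,:,:2],axis=2)
            for k in range(24):
                j=d[k].argmin(); r+=list((proj(p,pts(q)[k])[0]-o[j,:2]))
        return np.array(r)
    r=least_squares(res,[.594,-.202,.128,.13,.017,.0165],loss='soft_l1',diff_step=1e-4)
    return r.x, np.sqrt(np.mean(r.fun**2)), np.median(np.abs(r.fun))
E
cat > c.py <<'E'
from m import *
s=cam('scene'); t=cam('top')
print(fit_block(s,t,[265,262],[413,157]))
ct=[dark(t,u) for u in ([250.2,166.2],[288,178.2],[279.8,201.6],[241.8,189.6])]
cs=[dark(s,u) for u in ([363.6,223.8],[408.6,236.6],[370,241.2])]
W=np.array([onz(t,u,.015) for u in ct]); print(W, W.mean(0)); print(proj(s,W)); print(np.array(cs))
for w,u in zip(W,ct):
    k=np.argmin([np.linalg.norm(proj(s,w)[0]-c) for c in cs]); print(k,tri([(t,u),(s,cs[k])]))
print('sides',[np.linalg.norm(W[i]-W[i-1]) for i in range(4)], 'long axis angle',np.arctan2(*(W[0]-W[1]+W[3]-W[2])[[1,0]]))
E
python3 c.py
```

```text
n vials [2, 1]
(array([ 0.597 , -0.2046,  0.1247,  0.1162, -0.    ,  0.    ]), np.float64(0.48212381870898485), np.float64(0.44811995007438554))
[[0.6012 0.2304 0.015 ]
 [0.565  0.1224 0.015 ]
 [0.4988 0.1454 0.015 ]
 [0.5338 0.253  0.015 ]] [0.5497 0.1878 0.015 ]
[[408.0989 236.0864]
 [368.6283 240.9473]
 [362.9752 223.5963]
 [400.8289 218.9027]]
[[362.4266 220.1975]
 [408.4947 238.8078]
 [369.4878 241.4537]]
1 (array([0.6033, 0.2321, 0.0053]), np.float64(0.08197923901224158))
2 (array([0.5659, 0.1236, 0.013 ]), np.float64(0.38179257117354837))
0 (array([0.497 , 0.1439, 0.0276]), np.float64(0.04469951006734618))
1 (array([ 0.5499,  0.2747, -0.0648]), np.float64(1.757356895709563))
sides [np.float64(0.07103561842787146), np.float64(0.11391400350805302), np.float64(0.07000442332404411), np.float64(0.11314843722216279)] long axis angle 1.2516160136966759
```

```bash
cat >> m.py <<'E'
from scipy.ndimage import map_coordinates, gaussian_filter
from scipy.optimize import minimize
G=np.array([[i-1.5,j-2.5] for i in range(4) for j in range(6)])
def fit_block2(pics,q0=(.594,-.204,.127,.13,.017,.0165),free_z=True):
    F=[]
    for p in pics:
        h=p['pixels'].astype(float); F.append(gaussian_filter(np.clip(h[:,:,0]-h[:,:,2],0,150),1.0)-0*h[:,:,0])
    def pts(q):
        x,y,z,yaw,px,py=q; c,s_=np.cos(yaw),np.sin(yaw); L=G*[px,py]
        return np.c_[x+c*L[:,0]-s_*L[:,1], y+s_*L[:,0]+c*L[:,1], np.full(24,z)]
    def cost(d):
        q=np.array(q0)+np.array(d)*[.01,.01,.01,.1,.001,.001]; 
        return -sum(map_coordinates(f,proj(p,pts(q))[:,::-1].T,order=3).mean() for p,f in zip(pics,F))
    best=None
    for k in range(6):
        r=minimize(cost,np.random.default_rng(k).normal(0,.3,6) if best is None or k<5 else best.x,method='Nelder-Mead',options=dict(maxiter=1500,xatol=1e-4,fatol=1e-4))
        if best is None or r.fun<best.fun: best=r
    return np.array(q0)+best.x*[.01,.01,.01,.1,.001,.001], best.fun
E
cat > c.py <<'E'
from m import *
s=cam('scene'); t=cam('top')
print(fit_block2([s,t])); print(fit_block2([t])); print(fit_block2([s]))
E
python3 c.py
```

```text
(array([ 0.5971, -0.2042,  0.1266,  0.1432,  0.0149,  0.0147]), np.float64(-105.66422253275559))
(array([ 0.6299, -0.2338, -0.0048,  0.1387,  0.0168,  0.0166]), np.float64(-55.29660254185774))
(array([ 0.5213, -0.1766,  0.0369,  0.1457,  0.0163,  0.0164]), np.float64(-50.66909866322768))
```

{"api": "carry_out", "payload": {
  "commands": [
    [[0,0,0],-0.18,1],
    [[0,0,0],-0.18,1],
    [[0,0,0],-0.18,1],
    [[0,0,0],-0.18,1],
    [[0,0,0],-0.17,1]
  ],
  "newtons": 40
}}

```text
time: 2.22
tool_pos: [0.1854, -0.4912, 0.2437]
tool_rot: [3.142, 0.0, 1.257]
contact_force: [0.3, 0.6, -0.6]
opening: 0.0917
grip_force: 0.0
```

{"api": "carry_out", "payload": {
  "commands": [
    [[0.0475,0.0083,0],0,1],
    [[0.0475,0.0083,0],0,1],
    [[0.0475,0.0083,0],0,1],
    [[0.0475,0.0083,0],0,1],
    [[0.0475,0.0083,0],0,1],
    [[0.0475,0.0083,0],0,1],
    [[0.0475,0.0083,0],0,1],
    [[0.0475,0.0083,0],0,1],
    [[0.0475,0.0083,0],0,1],
    [[0.0475,0.0083,0],0,1],
    [[0.0475,0.0083,0],0,1],
    [[0.0475,0.0083,0],0,1],
    [[0.0475,0.0083,0],0,1],
    [[0.0475,0.0083,0],0,1],
    [[0.0475,0.0083,0],0,1],
    [[0.0475,0.0083,0],0,1],
    [[0,0,0],0,1],
    [[0,0,0],0,1]
  ]
}}

```text
time: 4.47
tool_pos: [0.5501, 0.1882, 0.2433]
tool_rot: [-3.141, 0.001, 1.251]
contact_force: [0.1, -1.1, -0.5]
opening: 0.0917
grip_force: 0.0
```

{"api": "carry_out", "payload": {
  "commands": [
    [[0,0,0.04],0,1],
    [[0,0,0.05],0,1],
    [[0,0,0.04],0,1],
    [[0,0,0.023],0,1],
    [[0,0,0],0,1]
  ]
}}

```text
time: 5.1
tool_pos: [0.5492, 0.187, 0.0895]
tool_rot: [-3.138, 0.002, 1.249]
contact_force: [0.0, 0.7, 0.2]
opening: 0.0918
grip_force: 0.0
```

```bash
python3 - <<'E'
from h import *
s=cam('scene'); t=cam('top'); o=robot.observe(); print(o['tool_pos'])
def c(p,u,v): return cv2.resize(p['pixels'][v-30:v+30,u-40:u+40,::-1],(400,300),interpolation=cv2.INTER_CUBIC)
cv2.imwrite('pics/m1.png',np.vstack([c(s,388,220),c(t,262,182)]))
E
```

```text
[0.55098646 0.18773487 0.09186463]
```

View pics/m1.png

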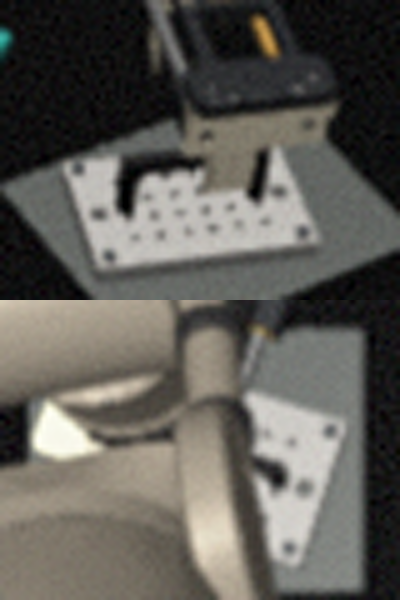

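The gripper stands over the aluminium cover's bar (about 388,212 in the scene view), with the near finger in front of it. Next I lower and close.

{"api": "carry_out", "payload": {
  "commands": [
    [[0,0,0.022],0,1],
    [[0,0,0.022],0,1],
    [[0,0,0],0,1],
    [[0,0,0],0,0],
    [[0,0,0],0,0],
    [[0,0,0],0,0],
    [[0,0,0],0,0],
    [[0,0,0],0,0],
    [[0,0,0],0,0],
    [[0,0,0],0,0],
    [[0,0,0],0,0]
  ],
  "newtons": 45
}}

```text
time: 6.58
tool_pos: [0.5505, 0.1884, 0.0466]
tool_rot: [3.142, 0.0, 1.251]
contact_force: [0.3, -0.1, -0.3]
opening: 0.0162
grip_force: 0.0
```

{"api": "carry_out", "payload": {
  "commands": [
    [[0,0,0],0,0],
    [[0,0,0],0,0],
    [[0,0,0],0,0],
    [[0,0,0],0,0]
  ]
}}

```text
time: 7.08
tool_pos: [0.5503, 0.1885, 0.0466]
tool_rot: [-3.141, 0.0, 1.251]
contact_force: [-1.7, 0.3, 1.0]
opening: 0.0094
grip_force: 45.0
```

{"api": "carry_out", "payload": {
  "commands": [
    [[0,0,-0.01],0,0],
    [[0,0,-0.03],0,0],
    [[0,0,-0.04],0,0],
    [[0,0,-0.05],0,0],
    [[0,0,-0.04],0,0],
    [[0,0,-0.02],0,0],
    [[0,0,0],-0.116,0],
    [[0,0,0],-0.116,0],
    [[0,0,0],-0.116,0],
    [[0,0,0],-0.115,0],
    [[0,0,0],0,0],
    [[0,0,0],0,0]
  ]
}}

```text
time: 8.57
tool_pos: [0.5505, 0.1884, 0.2368]
tool_rot: [3.141, 0.0, 1.712]
contact_force: [0.7, -0.2, -3.3]
opening: 0.0095
grip_force: 45.0
```

{"api": "carry_out", "payload": {
  "commands": [
    [[-0.02,-0.0005,0],0,0],
    [[-0.035,-0.001,0],0,0],
    [[-0.04,-0.001,0],0,0],
    [[-0.04,-0.001,0],0,0],
    [[-0.04,-0.001,0],0,0],
    [[-0.04,-0.001,0],0,0],
    [[-0.04,-0.001,0],0,0],
    [[-0.04,-0.001,0],0,0],
    [[-0.04,-0.001,0],0,0],
    [[-0.035,-0.001,0],0,0],
    [[-0.025,-0.0005,0],0,0],
    [[0,0,0],0,0],
    [[0,0,0],0,0],
    [[0,0,0],0,0]
  ]
}}

```text
time: 10.32
tool_pos: [0.5969, -0.2029, 0.2369]
tool_rot: [3.142, -0.0, 1.715]
contact_force: [-0.2, -0.0, -2.4]
opening: 0.0093
grip_force: 45.0
```

```bash
python3 - <<'E'
from h import *
s=cam('scene'); t=cam('top'); o=robot.observe(); print(o['tool_pos'],o['tool_rot'],o['contact_force'],o['torque'])
def c(p,u,v): return cv2.resize(p['pixels'][v-30:v+30,u-40:u+40,::-1],(600,450)[:2] if 0 else (533,400),interpolation=cv2.INTER_CUBIC)[:, :]
u,v=proj(s,[.597,-.204,.17])[0]; u2,v2=proj(t,[.597,-.204,.19])[0]; print(u,v,u2,v2)
A=cv2.resize(s['pixels'][int(v)-35:int(v)+40,int(u)-50:int(u)+50,::-1],(400,300),interpolation=3)
B=cv2.resize(t['pixels'][int(v2)-35:int(v2)+40,int(u2)-50:int(u2)+50,::-1],(400,300),interpolation=3)
cv2.imwrite('pics/m2.png',np.hstack([A,B]))
E
```

```text
[ 0.59699518 -0.20299864  0.2369453 ] [3.14141149e+00 6.80278254e-05 1.71508406e+00] [ 0.3732035   0.75431713 -4.16602707] [-0.06423031 -0.13217034 -0.03667675]
260.7855225631542 250.5926370633303 418.4078352787417 149.02600562525362
```

View pics/m2.png

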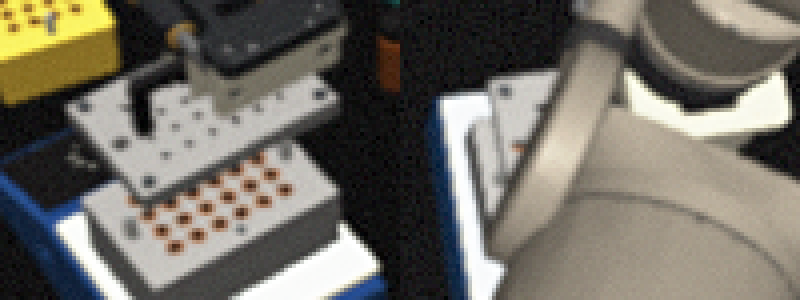

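{"api": "carry_out", "payload": {
  "commands": [
    [[0,0,0.01],0,0],
    [[0,0,0.02],0,0],
    [[0,0,0.01],0,0],
    [[0,0,0],0,0],
    [[0,0,0],0,0]
  ]
}}

```text
time: 11.05
tool_pos: [0.5972, -0.2041, 0.1973]
tool_rot: [3.141, 0.001, 1.714]
contact_force: [-0.6, 0.7, -2.8]
opening: 0.0095
grip_force: 45.0
```

```bash
cat > d.py <<'E'
from m import *
S=[cam('scene') for _ in range(6)]; s=S[0]; o=robot.observe()
im=np.mean([q['pixels'].astype(float) for q in S],0); g=im@[.3,.59,.11]
np.save('scene_avg.npy',im); T=o['tool_pos']; yaw=o['tool_rot'][2]; print(T,o['tool_rot'],o['contact_force'])
top=T[2]-.0466+.015
D=gaussian_filter(g,2.2)-gaussian_filter(g,.7)   # dark dots positive
def pts(q,L): 
    c,n=np.cos(q[2]-np.pi/2),np.sin(q[2]-np.pi/2); return np.c_[q[0]+c*L[:,0]-n*L[:,1],q[1]+n*L[:,0]+c*L[:,1],np.full(len(L),top)]
def L(q): return np.vstack([G*q[3], [[-.0352,.0567],[.0352,.0567],[-.0352,-.0567],[.0352,-.0567]]])
def val(q):
    uv=proj(s,pts(q,L(q))); return uv,map_coordinates(D,uv[:,::-1].T,order=3)
bright=gaussian_filter(g,3)
q0=np.array([T[0],T[1],yaw,.0149]); sc=np.array([.005,.005,.05,.001])
def cost(d):
    uv,v=val(q0+d*sc); b=map_coordinates(bright,uv[:,::-1].T,order=1); 
    return -(np.clip(v,-10,30)*W).sum()
uv,v=val(q0); b=map_coordinates(bright,uv[:,::-1].T,order=1); 
pk=np.percentile(b,90); W=(b>.8*pk).astype(float); W[24:]=[0,0,0,0]
print('used',int(W.sum()),np.round(b).astype(int))
best=min((minimize(cost,np.r_[np.random.default_rng(k).normal(0,.3,3),np.random.default_rng(k).normal(0,.3)],method='Nelder-Mead',options=dict(maxiter=2000,xatol=1e-4,fatol=1e-5)) for k in range(10)),key=lambda r:r.fun)
q=q0+best.x*sc; print('cover',q,best.fun,'offset from TCP',q[:3]-[T[0],T[1],yaw])
# overlay
z=6; c0=proj(s,[T[0],T[1],top])[0].astype(int); x0,y0=c0-[50,40]
I=cv2.resize(im[y0:y0+80,x0:x0+110,::-1],None,fx=z,fy=z,interpolation=3).clip(0,255).astype(np.uint8)
for (a,b_),w in zip(val(q)[0],W): cv2.circle(I,(int((a-x0+.5)*z),int((b_-y0+.5)*z)),3,(0,255,0) if w else (0,0,255),1)
P=pts(q,np.array([[.0425,.0635],[-.0425,.0635],[-.0425,-.0635],[.0425,-.0635],[0,.053],[0,-.053]]))
for a,b_ in proj(s,P): cv2.circle(I,(int((a-x0+.5)*z),int((b_-y0+.5)*z)),3,(255,0,0),1)
cv2.imwrite('pics/m3.png',I)
E
python3 d.py
```

```text
[ 0.597  -0.204   0.1971] [3.141  0.0004 1.7138] [-0.6566  0.1639 -3.4311]
used 10 [128  75  88  75  56  55  97 139 151 104  61  58 143 176 171 122  94  95
 182 184 177 150 146 146  46 123 118 152]
cover [ 0.5972 -0.2045  1.7103  0.0149] -265.50468457328685 offset from TCP [ 0.0002 -0.0005 -0.0035]
```

View pics/m3.png

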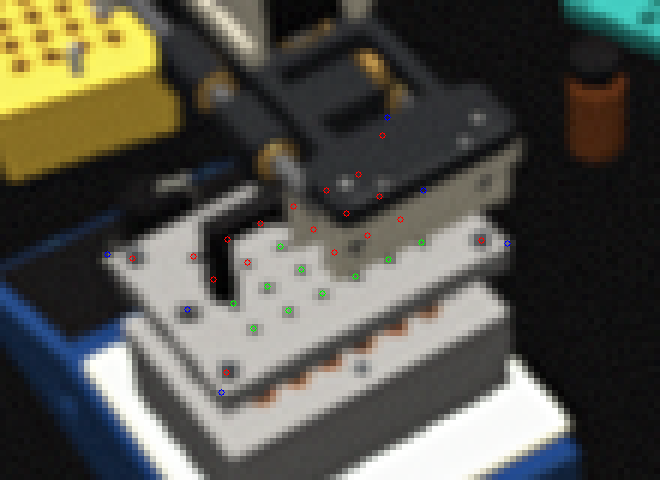

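Scene view, averaged: the cover hangs level over the block. The fitted dots (green, from 253,328 to 421,242 in the crop) and the plate corners lie on the picture. Now I measure the block in each view alone with its height fixed, to get the relative error.

```bash
python3 - <<'E'
from m import *
s=cam('scene'); t=cam('top')
for n,p in (('scene0',s),('top0',t)):
    p['pixels']=cv2.imread(f'pics/{n}.png')[:,:,::-1]
    h=p['pixels'].astype(float); F=gaussian_filter(np.clip(h[:,:,0]-h[:,:,2],0,150),.8)
    g=h@[.3,.59,.11]; D=gaussian_filter(g,2.2)-gaussian_filter(g,.7)
    for nm,f in (('orange',F),('dark',D)):
        def pts(q,z=.127):
            c,n_=np.cos(q[2]),np.sin(q[2]); L=G*q[3]; return np.c_[q[0]+c*L[:,0]-n_*L[:,1],q[1]+n_*L[:,0]+c*L[:,1],np.full(24,z)]
        q0=np.array([.597,-.204,.143,.0149]); sc=np.array([.005,.005,.05,.0005])
        cost=lambda d:-map_coordinates(f,proj(p,pts(q0+d*sc))[:,::-1].T,order=3).mean()
        b=min((minimize(cost,np.random.default_rng(k).normal(0,.3,4),method='Nelder-Mead',options=dict(maxiter=2000,xatol=1e-4,fatol=1e-5)) for k in range(8)),key=lambda r:r.fun)
        print(n,nm,q0+b.x*sc,b.fun)
E
```

```text
scene0 orange [ 0.5983 -0.2034  0.1487  0.0148] -53.17206985805641
scene0 dark [ 0.5972 -0.2039  0.1358  0.015 ] -69.17571976807464
top0 orange [ 0.597  -0.2045  0.1431  0.0145] -57.209712386064815
top0 dark [ 0.5968 -0.2045  0.1374  0.015 ] -62.31736588997925
```

{"api": "carry_out", "payload": {
  "commands": [
    [[0.0003,0,0.005],0.003,0],
    [[0,0,0.004],0,0],
    [[0,0,0.002],0,0],
    [[0,0,0.002],0,0],
    [[0,0,0],0,0],
    [[0,0,0],0,0]
  ]
}}

```text
time: 12.2
tool_pos: [0.5969, -0.2037, 0.1839]
tool_rot: [3.141, 0.0, 1.711]
contact_force: [0.2, -0.2, -2.1]
opening: 0.0091
grip_force: 45.0
```

{"api": "carry_out", "payload": {
  "commands": [
    [[0,0,0.002],0,0],
    [[0,0,0.002],0,0],
    [[0,0,0.001],0,0],
    [[0,0,0],0,0],
    [[0,0,0],0,0]
  ]
}}

```text
time: 12.82
tool_pos: [0.5968, -0.2037, 0.1787]
tool_rot: [-3.142, 0.0, 1.711]
contact_force: [-1.1, -0.6, -2.7]
opening: 0.0095
grip_force: 45.0
```

{"api": "carry_out", "payload": {
  "commands": [
    [[0,0,0.002],0,0],
    [[0,0,0.002],0,0],
    [[0,0,0.002],0,0],
    [[0,0,0.001],0,0],
    [[0,0,0],0,0],
    [[0,0,0],0,0]
  ]
}}

```text
time: 13.58
tool_pos: [0.5968, -0.2037, 0.1717]
tool_rot: [-3.142, 0.0, 1.711]
contact_force: [-0.8, -0.2, -3.0]
opening: 0.0097
grip_force: 45.0
```

{"api": "carry_out", "payload": {
  "commands": [
    [[0,0,0.0007],0,0],
    [[0,0,0.0005],0,0],
    [[0,0,0.0005],0,0],
    [[0,0,0],0,0],
    [[0,0,0],0,0]
  ]
}}

```text
time: 14.2
tool_pos: [0.5969, -0.2037, 0.1706]
tool_rot: [3.141, 0.0, 1.711]
contact_force: [-2.3, 2.2, 4.1]
opening: 0.0096
grip_force: 45.0
```

{"api": "carry_out", "payload": {
  "commands": [
    [[0,0,0.0005],0,0],
    [[0,0,0],0,0],
    [[0,0,0],0,0]
  ]
}}

```text
time: 14.58
tool_pos: [0.5968, -0.2037, 0.1706]
tool_rot: [3.141, 0.001, 1.711]
contact_force: [-4.8, 2.8, 7.4]
opening: 0.0095
grip_force: 45.0
```

```bash
python3 - <<'E'
from h import *
S=[cam('scene') for _ in range(4)]; s=S[0]; o=robot.observe(); print(o['tool_pos'],o['contact_force'],o['torque'])
im=np.mean([q['pixels'].astype(float) for q in S],0)[:,:,::-1]
u,v=proj(s,[.597,-.204,.14])[0].astype(int)
cv2.imwrite('pics/m4.png',cv2.resize(im[v-35:v+40,u-45:u+45],None,fx=7,fy=7,interpolation=3).clip(0,255))
E
```

```text
[ 0.59685998 -0.20368302  0.17061879] [-4.32022827  1.50576325  7.46387714] [0.24808524 0.58169648 0.0007967 ][ WARN:0@1.767] global loadsave.cpp:1063 imwrite_ Unsupported depth image for selected encoder is fallbacked to CV_8U.
```

View pics/m4.png

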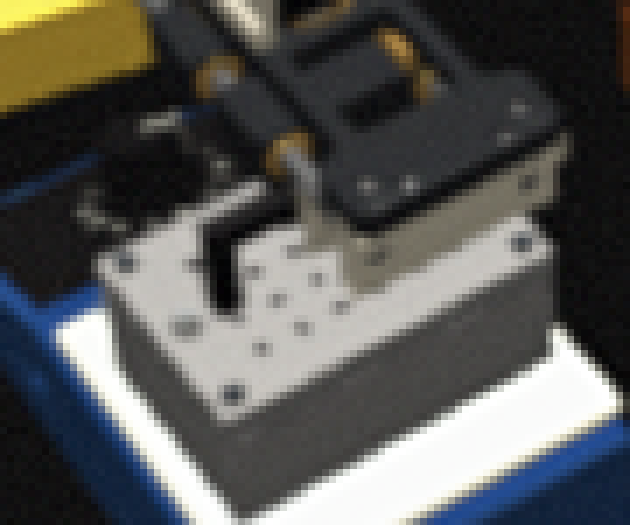

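The plate lies flush on the block with no gap along the front edge (220,420 to 550,255), and the left pin shows in its hole (188,325). z holds at the expected home height while the force rises. Now I release.

{"api": "carry_out", "payload": {
  "commands": [
    [[0,0,-0.0008],0,0],
    [[0,0,0],0,0.4],
    [[0,0,0],0,0.4],
    [[0,0,0],0,0.4],
    [[0,0,0],0,0.4],
    [[0,0,-0.01],0,0.4],
    [[0,0,-0.03],0,0.4],
    [[0,0,-0.04],0,0.4],
    [[0,0,0],0,0.6],
    [[0,0,0],0,0.6]
  ]
}}

```text
time: 16.02
tool_pos: [0.5966, -0.2036, 0.2503]
tool_rot: [-3.142, 0.0, 1.711]
contact_force: [0.0, -0.0, -0.2]
opening: 0.0516
grip_force: 0.0
```

```bash
python3 - <<'E'
from m import *
t=cam('top'); s=cam('scene'); V=np.array(t['view'])
for n in ('knob_grip','hotplate_centre','speed_knob','block_top','cover_handle'):
    for k,p in (('s',s),('t',t)): print(n,k,[(np.round(d['at'],1).tolist(),round(d['p'],2)) for d in robot.tip_of(p,n)[:3]])
t0=cv2.imread('pics/top0.png'); 
cv2.imwrite('pics/m5.png',np.hstack([cv2.resize(t0[130:240,365:455],None,fx=5,fy=5,interpolation=3)[:550], cv2.resize(cv2.imread('pics/scene0.png')[225:275,200:270],(350,250),interpolation=3)[np.minimum(np.arange(550),249)]]))
E
```

```text
knob_grip s [([236.4, 244.3], 0.49)]
knob_grip t []
hotplate_centre s [([261.6, 276.2], 0.89), ([259.9, 262.0], 0.31)]
hotplate_centre t []Traceback (most recent call last):
  File "<stdin>", line 4, in <module>
ValueError: it knows: block_top, bottle_mid, cap_mid, cover, cover_handle, cup_mid, hotplate_centre, knob_grip, pin_tip, timer_mid, tip_box_mid, vial_a_mid, vial_b_mid
```

```bash
python3 - <<'E'
from m import *
t0=cv2.imread('pics/top0.png'); s0=cv2.imread('pics/scene0.png')
a=cv2.resize(t0[180:240,375:455],(400,300),interpolation=3); b=cv2.resize(s0[225:279,204:276],(400,300),interpolation=3)
cv2.imwrite('pics/m5.png',np.hstack([a,b]))
E
```

```text
(no output)
```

View pics/m5.png

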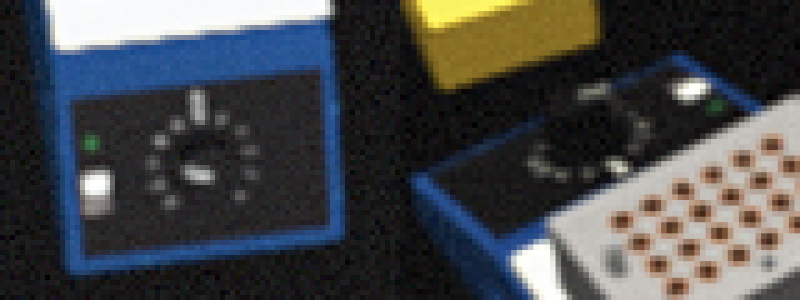

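Top view: the knob's white line runs from (417.6,215.6) leftwards to (412,214), and the long mark is at (414.4,201), so the knob stands at about 1.2. Next I fit the dial marks in both initial pictures for the knob's position.

```bash
cat > k.py <<'E'
from m import *
s=cam('scene'); t=cam('top')
for n,p in (('scene0',s),('top0',t)): p['pixels']=cv2.imread(f'pics/{n}.png')[:,:,::-1]
Ds=[]
for p in (s,t):
    g=p['pixels'].astype(float); g=g.min(2); Ds.append(np.clip(gaussian_filter(g,.8)-gaussian_filter(g,2.5),-10,40))
al=.37; a=np.array([(i-5)*.471 for i in range(11)])  # clockwise from long mark
def pts(C,psi,r,rl):
    ex=np.array([np.cos(al),0,np.sin(al)]); ey=np.array([0,1.,0]) # up-slope, left
    R=np.array([[np.cos(psi),-np.sin(psi),0],[np.sin(psi),np.cos(psi),0],[0,0,1]])
    rr=np.where(np.arange(11)==5,rl,r)
    L=np.outer(rr*np.cos(a),ex)-np.outer(rr*np.sin(a),ey)
    return C+L@R.T
def run(pics,q0,sc,f):
    def cost(d):
        q=q0+d*sc; P=pts(*f(q)); c=0
        for p,D in pics: c-=np.clip(map_coordinates(D,proj(p,P)[:,::-1].T,order=3),0,25).sum()
        return c
    b=min((minimize(cost,np.random.default_rng(k).normal(0,.5,len(q0)),method='Nelder-Mead',options=dict(maxiter=3000,xatol=1e-4,fatol=1e-4)) for k in range(25)),key=lambda r:r.fun)
    return q0+b.x*sc,b.fun
if __name__=='__main__':
    print('tri',tri([(t,[415.6,212.6]),(s,[238,249.3])]))
    c0=tri([(t,[415.6,212.6]),(s,[238,249.3])])[0]
    q,fv=run([(s,Ds[0]),(t,Ds[1])],np.r_[c0,.12,.022,.026],np.array([.006,.006,.006,.08,.003,.004]),lambda q:(q[:3],q[3],q[4],q[5]))
    print('dial',q,fv)
    C=q[:3]; n=np.array([-np.sin(al)*np.cos(q[3]),-np.sin(al)*np.sin(q[3]),np.cos(al)])
    print('knob_grip',C+.016*n,'top',C+.026*n,'n',n,'top px',proj(t,C+.026*n),proj(s,C+.026*n))
    H=C+.016*n+np.array([.142*np.cos(q[3]),.142*np.sin(q[3]),0]); print('H',H,'px',proj(s,[H[0],H[1],.082]),proj(t,[H[0],H[1],.082]))
    ex=[np.array([np.cos(q[3]),np.sin(q[3])]),np.array([-np.sin(q[3]),np.cos(q[3])])]
    for sx,sy in ((-.07,-.073),(-.07,.073),(.07,.073)): print('plate corner px',proj(t,np.r_[H[:2]+sx*ex[0]+sy*ex[1],.082]))
E
python3 k.py
```

```text
tri (array([ 0.4604, -0.2194,  0.0538]), np.float64(0.6414585403165916))
dial [ 0.4606 -0.2197  0.0502  0.1194  0.027   0.0275] -430.29356557858534
knob_grip [ 0.4548 -0.2204  0.0651] top [ 0.4512 -0.2209  0.0744] n [-0.359  -0.0431  0.9323] top px [[417.4172 214.9841]] [[234.7293 241.7008]]
H [ 0.5958 -0.2035  0.0651] px [[263.3133 275.199 ]] [[409.0711 160.1988]]
plate corner px [[440.8655 182.5645]]
plate corner px [[385.747  189.6722]]
plate corner px [[377.7573 138.239 ]]
```

Fit: knob grip (0.455,-0.2205,0.065), stirrer yaw 0.12. The predicted plate corners and knob top agree with the picture to about 1 px. Now I move over the knob and line the jaws up.

{"api": "carry_out", "payload": {
  "commands": [
    [[0.0008,-0.035,0],0,0.45],
    [[0.0008,-0.036,0],0,0.45],
    [[0.0008,-0.036,0],0,0.45],
    [[0.0008,-0.036,0],0,0.45],
    [[0,0,0],0.17,0.45],
    [[0,0,0],0.17,0.45],
    [[0,0,0],0.17,0.45],
    [[0,0,0],0.17,0.45],
    [[0,0,0],0.17,0.45],
    [[0,0,0],0.17,0.45],
    [[0,0,0],0.17,0.45],
    [[0,0,0],0.16,0.45],
    [[0,0,0.04],0,0.45],
    [[0,0,0.04],0,0.45],
    [[0,0,0],0,0.45],
    [[0,0,0],0,0.45]
  ],
  "newtons": 15
}}

```text
time: 18.42
tool_pos: [0.4555, -0.2209, 0.1717]
tool_rot: [3.14, -0.001, 0.361]
contact_force: [0.3, -0.4, 0.7]
opening: 0.0416
grip_force: 0.0
```

{"api": "carry_out", "payload": {
  "commands": [
    [[-0.0013,-0.0009,0.03],0,0.45],
    [[0,0,0.03],0,0.45],
    [[0,0,0.02],0,0.45],
    [[0,0,0.01],0,0.45],
    [[0,0,0.0047],0,0.45],
    [[0,0,0],0,0.45]
  ]
}}

```text
time: 19.18
tool_pos: [0.4537, -0.2204, 0.0763]
tool_rot: [3.14, -0.001, 0.361]
contact_force: [0.6, -1.3, -0.4]
opening: 0.0413
grip_force: 0.0
```

```bash
python3 - <<'E'
from h import *
S=[cam('scene') for _ in range(3)]; T=cam('top'); o=robot.observe(); print(o['tool_pos'],o['contact_force'],o['torque'])
im=np.mean([q['pixels'].astype(float) for q in S],0)[:,:,::-1]
u,v=proj(S[0],[.454,-.2205,.08])[0].astype(int); u2,v2=proj(T,[.454,-.2205,.08])[0].astype(int)
A=cv2.resize(im[v-30:v+30,u-40:u+40].clip(0,255).astype(np.uint8),(400,300),interpolation=3)
B=cv2.resize(T['pixels'][v2-30:v2+30,u2-40:u2+40,::-1],(400,300),interpolation=3)
cv2.imwrite('pics/m6.png',np.hstack([A,B]))
E
```

```text
[ 0.45358974 -0.22027901  0.07623468] [0.3358764  0.0233493  0.06657595] [0.00899436 0.02651948 0.01405298]
```

View pics/m6.png

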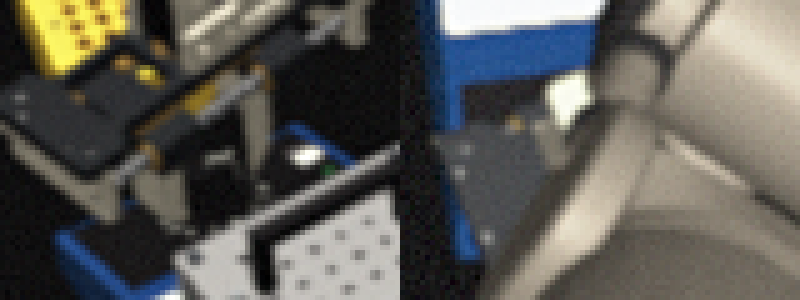

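In the scene crop the fingers straddle the black knob, tips at (175,215) and (260,160), and nothing is touched. Now I grip and turn the first stroke.

{"api": "carry_out", "payload": {
  "commands": [
    [[0,0,0],0,0],
    [[0,0,0],0,0],
    [[0,0,0],0,0],
    [[0,0,0],0,0],
    [[0,0,0],0,0],
    [[0,0,0],0,0]
  ]
}}

```text
time: 20.12
tool_pos: [0.4533, -0.22, 0.0758]
tool_rot: [3.141, -0.0, 0.361]
contact_force: [-0.7, 1.0, 5.9]
opening: 0.0319
grip_force: 15.0
```

{"api": "carry_out", "payload": {
  "commands": [
    [[0,0,0],0.1,0],
    [[0,0,0],0.1,0],
    [[0,0,0],0.1,0],
    [[0,0,0],0.1,0],
    [[0,0,0],0.1,0],
    [[0,0,0],0.1,0],
    [[0,0,0],0,0],
    [[0,0,0],0,0]
  ]
}}

```text
time: 21.12
tool_pos: [0.4531, -0.2194, 0.0757]
tool_rot: [-3.141, 0.001, -0.239]
contact_force: [-1.2, 3.5, 5.0]
opening: 0.0323
grip_force: 15.7
```

Now I open, wind back and grip again for the second stroke.

{"api": "carry_out", "payload": {
  "commands": [
    [[0,0,0],0,0.45],
    [[0,0,0],0,0.45],
    [[0,0,0],-0.15,0.45],
    [[0,0,0],-0.15,0.45],
    [[0,0,0],-0.15,0.45],
    [[0,0,0],-0.15,0.45],
    [[0,0,0],0,0.45],
    [[0,0,0],0,0],
    [[0,0,0],0,0],
    [[0,0,0],0,0],
    [[0,0,0],0,0],
    [[0,0,0],0,0],
    [[0,0,0],0,0]
  ]
}}

```text
time: 22.75
tool_pos: [0.4532, -0.2201, 0.0755]
tool_rot: [-3.142, 0.0, 0.361]
contact_force: [-0.4, -0.0, -2.8]
opening: 0.0319
grip_force: 14.9
```

{"api": "carry_out", "payload": {
  "commands": [
    [[0,0,0],0.1,0],
    [[0,0,0],0.1,0],
    [[0,0,0],0.1,0],
    [[0,0,0],0.1,0],
    [[0,0,0],0.05,0],
    [[0,0,0],0,0],
    [[0,0,0],0,0.45],
    [[0,0,0],0,0.45],
    [[0,0,0],0,0.45],
    [[0,0,-0.03],0,0.45],
    [[0,0,-0.05],0,0.45],
    [[0,0,-0.05],0,0.45],
    [[0,0,-0.03],0,0.45]
  ]
}}

```text
time: 24.38
tool_pos: [0.4538, -0.2205, 0.2383]
tool_rot: [3.14, -0.003, -0.089]
contact_force: [0.2, -0.9, -0.4]
opening: 0.041
grip_force: 0.0
```

{"api": "carry_out", "payload": {
  "commands": [
    [[0,-0.03,0],0,0.45],
    [[0,-0.05,0],0,0.45],
    [[0,-0.05,0],0,0.45],
    [[0,-0.05,0],0,0.45],
    [[0,-0.05,0],0,0.45],
    [[0,-0.05,0],0,0.45],
    [[0,-0.04,0],0,0.45],
    [[0,0,0],0,0.45]
  ]
}}

```text
time: 25.38
tool_pos: [0.4817, 0.1008, 0.2355]
tool_rot: [-3.141, -0.0, -0.085]
contact_force: [-0.0, -0.9, -0.1]
opening: 0.0412
grip_force: 0.0
```

```bash
cat > e.py <<'E'
from m import *
T=[cam('top') for _ in range(8)]; s=cam('scene'); o=robot.observe(); print(o['time'],o['tool_pos'])
im=np.mean([q['pixels'].astype(float) for q in T],0); cv2.imwrite('pics/knob_avg.png',im[:,:,::-1].clip(0,255).astype(np.uint8)); np.save('knob.npy',im)
def line(im,p):
    g=im.min(2); C=np.array([.4606,-.2197,.0502]); psi=.1194; al=.37
    R=np.array([[np.cos(psi),-np.sin(psi),0],[np.sin(psi),np.cos(psi),0],[0,0,1]])
    n=R@[-np.sin(al),0,np.cos(al)]; ex=R@[np.cos(al),0,np.sin(al)]; ey=R@[0,1.,0]; T=C+.026*n
    # unwarp knob top: 2D search offset + angle with line model from r=3..15 mm
    r=np.linspace(.004,.014,8)
    def f(d,full=False):
        th=d[0]-2.36; P=T+ex*d[1]*.002+ey*d[2]*.002+np.outer(r*np.cos(th),ex)-np.outer(r*np.sin(th),ey)
        return map_coordinates(gaussian_filter(g,.6),proj(p,P)[:,::-1].T,order=3).mean()
    A=np.arange(.5,3.6,.02); v=[f([a,0,0]) for a in A]; print('no offset best',A[np.argmax(v)],max(v),np.median(v))
    b=max((minimize(lambda d:-f(d)+.5*(d[1]**2+d[2]**2),[a,0,0],method='Nelder-Mead') for a in (A[np.argmax(v)]-.2,A[np.argmax(v)]+.2)),key=lambda r:-r.fun); print('refined',b.x,-b.fun)
    # centroid of bright blob near knob top
    c=proj(p,T)[0]; V,U=np.mgrid[0:400,0:640]; m=np.hypot(U-c[0],V-c[1])<6.2; w=np.clip(g-np.percentile(g[m],60)-15,0,None)*m
    uv=np.array([(w*U).sum(),(w*V).sum()])/w.sum(); print('blob',uv,'centre',c)
    q=least_squares(lambda x: proj(p,T+x[0]*ex+x[1]*ey)[0]-uv,[0,0],x_scale=.01,diff_step=1e-4).x; print('blob local',q,'angle',2.36+np.arctan2(-q[1],q[0]))
line(cv2.imread('pics/top0.png')[:,:,::-1].astype(float),T[0]); line(im,T[0])
x0,y0=373,120
cv2.imwrite('pics/m7.png',cv2.resize(cv2.imread('pics/knob_avg.png')[120:240,370:460],(450,600),interpolation=3))
E
python3 e.py
```

```text
25.825 [0.4818 0.0979 0.2357]
no offset best 1.0800000000000005 160.46515880271005 52.0674933024906
refined [ 1.1432 -0.4186 -0.3001] 161.83693903884625
blob [414.662  214.5922] centre [417.4002 214.9655]
blob local [0.002  0.0071] angle 1.0602042164224295
no offset best 2.0400000000000014 165.1395164404009 60.70957465171567
refined [ 2.0338  0.0002 -0.0003] 165.1584162889938
blob [416.3852 212.3384] centre [417.4002 214.9655]
blob local [0.0074 0.0021] angle 2.0785559661560105
```

The knob now stands at about 2.04 by the white line (start 1.06 to 1.14, tool turned 1.05), so it needs about 0.32 more. I go back for a third, short stroke.

{"api": "carry_out", "payload": {
  "commands": [
    [[0,0.03,0],0,0.45],
    [[0,0.05,0],0,0.45],
    [[0,0.05,0],0,0.45],
    [[0,0.05,0],0,0.45],
    [[0,0.05,0],0,0.45],
    [[0,0.05,0],0,0.45],
    [[-0.001,0.04,0],0,0.45],
    [[0,0,0],-0.125,0.45],
    [[0,0,0],-0.125,0.45],
    [[0,0,0],-0.125,0.45],
    [[0,0,0],0,0.45],
    [[0,0,0],0,0.45]
  ]
}}

```text
time: 27.32
tool_pos: [0.4522, -0.2201, 0.2356]
tool_rot: [3.141, -0.0, 0.283]
contact_force: [0.6, -0.1, -0.5]
opening: 0.041
grip_force: 0.0
```

{"api": "carry_out", "payload": {
  "commands": [
    [[0.0013,0.0005,0.04],0,0.45],
    [[0,0,0.05],0,0.45],
    [[0,0,0.04],0,0.45],
    [[0,0,0.02],0,0.45],
    [[0,0,0.0094],0,0.45],
    [[0,0,0],0,0.45],
    [[0,0,0],0,0],
    [[0,0,0],0,0],
    [[0,0,0],0,0],
    [[0,0,0],0,0],
    [[0,0,0],0,0],
    [[0,0,0],0,0]
  ]
}}

```text
time: 28.82
tool_pos: [0.454, -0.2198, 0.0771]
tool_rot: [3.141, -0.001, 0.286]
contact_force: [-0.4, 5.1, 6.3]
opening: 0.0317
grip_force: 15.1
```

{"api": "carry_out", "payload": {
  "commands": [
    [[0,0,0],0.1,0],
    [[0,0,0],0.1,0],
    [[0,0,0],0.1,0],
    [[0,0,0],0.04,0],
    [[0,0,0],0,0],
    [[0,0,0],0,0.45],
    [[0,0,0],0,0.45],
    [[0,0,0],0,0.45],
    [[0,0,-0.03],0,0.45],
    [[0,0,-0.05],0,0.45],
    [[0,0,-0.05],0,0.45],
    [[0,0,-0.03],0,0.45]
  ]
}}

```text
time: 30.32
tool_pos: [0.4541, -0.2206, 0.2388]
tool_rot: [3.139, -0.003, -0.054]
contact_force: [1.1, -0.9, -0.2]
opening: 0.0411
grip_force: 0.0
```

{"api": "carry_out", "payload": {
  "commands": [
    [[0,-0.03,0],0,0.45],
    [[0,-0.05,0],0,0.45],
    [[0,-0.05,0],0,0.45],
    [[0,-0.05,0],0,0.45],
    [[0,-0.05,0],0,0.45],
    [[0,-0.05,0],0,0.45],
    [[0,-0.04,0],0,0.45],
    [[0,0,0],0,0.45]
  ]
}}

```text
time: 31.32
tool_pos: [0.4708, 0.1014, 0.2361]
tool_rot: [-3.142, -0.0, -0.05]
contact_force: [0.3, 0.0, -0.7]
opening: 0.0417
grip_force: 0.0
```

```bash
python3 e.py
```

```text
31.775 [0.4711 0.0987 0.2362]
no offset best 1.0800000000000005 160.46515880271005 52.0674933024906
refined [ 1.1432 -0.4186 -0.3001] 161.83693903884625
blob [414.662  214.5922] centre [417.4002 214.9655]
blob local [0.002  0.0071] angle 1.0602042164224295
no offset best 2.3200000000000016 148.2657055250432 59.06667214527879
refined [ 2.3189  0.0002 -0.0002] 148.2672385080481
blob [417.1846 211.7919] centre [417.4002 214.9655]
blob local [ 0.0086 -0.    ] angle 2.3653172892123755
```

View pics/m7.png

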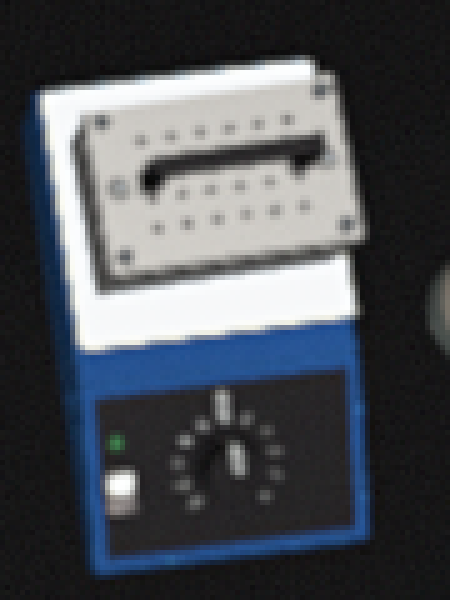

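Top view: the cover is flush and square on the block. The white line, (240,475) to (233,440) in the crop, is parallel to and directly below the long mark (223,405). One numeric check of the line's direction and of the bystanders, then I hand in.

```bash
python3 - <<'E'
from m import *
t=cam('top'); im=np.load('knob.npy'); g=im.min(2)
C=np.array([.4606,-.2197,.0502]); ps=.1194; al=.37; c,s=np.cos(ps),np.sin(ps)
n=np.array([-np.sin(al)*c,-np.sin(al)*s,np.cos(al)]); ex=np.array([np.cos(al)*c,np.cos(al)*s,np.sin(al)]); ey=np.array([-s,c,0]); T=C+.026*n
V,U=np.mgrid[0:400,0:640]
def loc(u,v,P0): return least_squares(lambda x: proj(t,P0+x[0]*ex+x[1]*ey)[0]-[u,v],[0,0],x_scale=.01,diff_step=1e-4).x
def pca(cu,cv,P0,R=5):
    m=np.hypot(U-cu,V-cv)<R; w=np.clip(g-np.percentile(g[m],50)-20,0,None)*m; i=np.argwhere(w>0)
    L=np.array([loc(b,a,P0) for a,b in i]); W=np.array([w[a,b] for a,b in i]); mu=(W[:,None]*L).sum(0)/W.sum()
    e,v=np.linalg.eigh(np.cov((L-mu).T,aweights=W)); d=v[:,1]*np.sign(v[0,1]); return mu,np.arctan2(-d[1],d[0]),e
print('line',pca(417.2,211.8,T)); print('long mark',pca(414.6,201,C,4))
a=cv2.GaussianBlur(cv2.imread('pics/top0.png'),(0,0),1).astype(int)[:,:,::-1]; b=cv2.GaussianBlur(im.astype(np.float32),(0,0),1)
d=(np.abs(a-b).max(2)>40).astype(np.uint8); k,l,st,ce=cv2.connectedComponentsWithStats(d)
print([(st[i].tolist()) for i in range(1,k) if st[i,4]>8])
E
```

```text
line (array([0.0098, 0.0004]), np.float64(-0.11749690293640784), array([0., 0.]))
long mark (array([ 0.0318, -0.0004]), np.float64(-0.04416440844707041), array([0., 0.]))
[[434, 134, 10, 34, 117], [216, 139, 117, 261, 17188], [387, 142, 5, 4, 14], [397, 144, 39, 20, 320], [395, 148, 4, 4, 12], [409, 157, 4, 5, 15], [415, 157, 4, 4, 13], [421, 156, 4, 4, 14], [422, 161, 4, 5, 13], [427, 161, 5, 4, 14], [410, 163, 4, 4, 14], [416, 162, 4, 5, 14], [398, 165, 4, 4, 13], [404, 164, 5, 4, 14], [391, 170, 6, 6, 26], [238, 180, 55, 26, 685], [226, 196, 27, 15, 229], [255, 201, 13, 8, 92], [279, 203, 15, 6, 38], [226, 207, 16, 24, 308], [415, 208, 4, 6, 18], [411, 213, 6, 4, 18], [610, 301, 14, 5, 48], [293, 302, 347, 98, 19476], [621, 305, 12, 7, 45], [610, 308, 4, 3, 10], [466, 334, 7, 2, 9], [311, 344, 62, 35, 677], [302, 363, 54, 37, 1664], [556, 369, 14, 7, 58], [296, 379, 7, 21, 103], [363, 389, 13, 11, 125]]
```

```bash
python3 -c "
from cell import robot
print(robot.hand_in())"
```

```text
the job is handed in; nothing more can be done
None
```

The job is handed in: the aluminium cover is flush on the block and released, and the speed knob then went to the long mark (2.36), where my readings gave about 2.29 to 2.37; the bystanders in view had not moved, and it took about 32 s of the 61 s.

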